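Tap the dehumidifier's cartridge home against its hidden buffer

ROBOT

A 6-joint arm with a two-finger parallel gripper is mounted at the origin on the work surface. World frame = base frame: x ahead of the robot, y to its left, z up, the work surface at z = 0. Lengths are in mm, angles in rad, forces in N, time in s.
With the tool pointing down it reaches from about 350 to 975 mm from the base axis. Payload 7.1 kg.
Tool frame: the origin (TCP) lies between the finger pads; the fingertips stand 8 mm ahead of it and the grasp point (between the pads) lies 11 mm behind it; x points along the fingers, y is the direction in which the jaws open and shut, and the axes are right-handed (so a half turn about x gives the same grasp; the last joint's range is limited). The gripper opens to 88 mm and grips with 3 to 60 N. Pads are 20 mm wide; open, the fingers measure 115 mm over their backs; the gripper's body (75 mm by 178 mm) begins 61 mm behind the grasp point.
Start: joints at [1.313, 0.423, 1.63, -0, 1.089, -0.019], TCP at [147.804, 607.255, 230.675] pointing down, gripper open.
Joint ranges: [-3, 3], [-0.9, 2.11], [0.09, 2.58], [-1.31, 4.45], [0.11, 2.69], [-2.54, 2.54]. Speed limits (rad/s): [2.39, 2.39, 3.01, 3.14, 3.14, 3.14].

INTERFACE

Orientations are given as a rotation vector (axis times angle).
In Python, from workcell import ctrl gives the robot as it stands.
- The arm moves only by the tool apply_moves, never from a script. Its argument "increments" is a list of rows, each an object with "gripper": the opening in per cent of the stroke, from 0 (shut) to 100 (fully open); "delta_pos": the shift along the tool's x, y, z in cm, a list of three; "dr": the turn, a rotation vector about the tool's x, y, z in rad, a list of three. In form: [{"gripper": gripper, "delta_pos": [dx, dy, dz], "dr": [ax, ay, az]}, ...]. A call has exactly 5 rows; each row shifts and turns the commanded pose from where the row before left it, along the tool's axes as they then stand; what a row does not reach is not made up. A row lasts 1/12 s, in which the tool goes at most 41.7 mm and 7.16 degrees, less where a joint would pass 70% of its speed; a pose out of reach is approached as far as the arm can. A call with a gripper value outside its range is refused whole. The fingers move at their own pace and stop on an object; the grip force is fixed at half the most. Time passes only in rows, so rows that do not move let the fingers close, or fill a call up. It gives the time, the measured TCP pose, the force and the opening at its end, in the units of the state.
- ctrl.get_obs(): the state, without advancing time (a new reading comes with each control period).
- ctrl.get_image(name): name is "side" or "top" or "wrist"; returns a dict with "img" (384x512x3 uint8, red, green, blue), "range_z" (384x512 float32, mm along the optical axis (not along the pixel's ray), 0 where there is no reading), "mtx" (3x3 intrinsics, pixels), "k1" (the pictures are not rectified: a ray, as slopes to the right and down, at radius r is drawn at 1 + k1 r^2 times it, then the intrinsics apply), "rvec" (rotation vector, rad) and "tvec" (3), from world to camera coordinates, as OpenCV has them. Camera axes: x right, y down, z forward; pixel columns grow to the right and rows downward; lengths in mm; the calibration is good to about 2 mm. A picture is of the moment at which its call begins.
- ctrl.close_job(): hands the job in, once; it reports no verdict.
The state is a dict: "t": time; "qpos": joint angles; "qvel": joint speeds; "joint_torque": joint torques, N m; "ee_pos": TCP position; "orientation": TCP orientation; "ft_force": force on the tool from outside, world axes, zero at the start; "moment": the same for the moment, N m; "width": finger opening in mm.
Only numpy, scipy, OpenCV 4.12 (cv2) and the standard library are available. Lean on these libraries where they do the work, as an engineer would, in place of code of your own. Each camera call takes 0.05 s, during which the arm holds its last target. There are 200 camera calls.

TASK

Pick up the wooden bar from the coaster and use its end to nudge the drying cartridge into the dehumidifier in small gentle taps, drawing the bar back off the cartridge between taps, until you feel it come up firmly against the rubber buffer hidden inside; don't ram the buffer and don't touch the cartridge with the gripper. Then lay the bar back flat on the middle of the coaster, let go, and leave the other things alone.

Things in the scene. Friction and masses are not known exactly. Their poses are not given: they have to be found in the camera images.
- bar: Wooden tapping bar with black rubber ends (both ends alike), 200 mm long along its own y, 22 mm wide (x), 32 mm high (z), 110 g. Origin: centre of its underside. It starts lying across the middle of the coaster and is picked from above across its width, near the middle.
- coaster: Hard grey silicone coaster, 100 x 100 x 6 mm, stuck to the shelf. Origin: centre of its underside, on the shelf.
- cartridge: White drying cartridge with blue ribs, 60 mm wide (x), 120 long (y), 40 high (z), 0.13 to 0.25 kg. Origin: centre of its underside; +y points into the dehumidifier. It stands on the tray, part-way in the mouth. Tap the blue end face with a white spot, 60 mm behind the origin (-y), about at its centre, 34 mm above the shelf. Sliding it takes about 0.6 to 2 N.
- dehumidifier: Cream dehumidifier, fixed, 230 mm wide (x from -145 to +85), 230 deep (y), 210 high. Origin: on the shelf below the centre of the cartridge mouth (90 mm wide, 70 high), in the plane of that face; +y points straight into the bay. A hidden rubber buffer inside stops the cartridge and gives about 1 mm per 2.5 N; a soft foam strip 4 mm ahead of it pushes with under 0.5 N. 4 N on the buffer (besides the sliding force) is firm, over 18 N is ramming.
- tray: Grey loading tray fixed in the mouth: floor 14 mm above the shelf, side rails up to 30 mm, 75 mm wide over them (1.5 mm play each side of the cartridge), sticking out 50 mm in front of the face. Origin and axes as the dehumidifier. How deep the buffer is set cannot be seen: when home, the tapped face stands 2 to 30 mm out of the mouth (at the start 65 to 85 mm).
- tumbler: Bystander: glass tumbler, 72 mm across, 100 mm high. Origin: centre of its underside.
- storage_box: Bystander: teal plastic storage box with sliding lid, 174 x 120 x 87 mm. Origin: centre of its underside.
- clip: Bystander: chrome spring clip, about 62 x 24 x 18 mm, lying flat. Origin: centre of its underside.
- detergent: Bystander: blue detergent bottle, 80 mm across, 200 mm high. Origin: centre of its underside.
- jar: Bystander: closed glass jar, 64 mm across, 90 mm high. Origin: centre of its underside.
Things that resemble listed ones, but are neither listed nor needed, are in the scene too. What is shaped like the coaster but green or yellow is not meant.

How it is judged:
By the outcome, as a careful person would: the job done as asked, in the order asked, and still so for the second after the job is handed in, with the robot touching nothing.
It also fails if it takes over 64 s, if anything falls off the work surface, if the arm or the gripper's body presses on something with over 40 N, if the wrist force passes 120 N, or if a joint passes its speed limit or range.

## Working session

There is one attempt and no reset: what is moved stays moved. The work goes in short steps, Python scripts to look and compute and a tool call to move; the robot and the scene stay as the last step left them, time stands still between calls to the robot, and variables do not carry over. Pictures are saved under pics/ and viewed, about 8 in all and at most 12, crops included, and the job is handed in when it is done.

Besides the shell and the picture viewer there is one more tool, called after "Emit:" as name([rows], argument=value, ...), one row to a line, values as JSON. apply_moves: Moves the arm, as the interface text tells. Its arguments: {"type":"object","properties":{"increments":{"type":"array","items":{"type":"object","properties":{"gripper":{"type":"number"},"delta_pos":{"type":"array","items":{"type":"number"}},"dr":{"type":"array","items":{"type":"number"}}}}}},"required":["increments"]}

```bash
mkdir -p pics
cat > h.py <<'E'
import numpy as np, cv2
from workcell import ctrl
from scipy.spatial.transform import Rotation as R
def cam(n): return ctrl.get_image(n)
def save(c,f): cv2.imwrite('pics/'+f,c['img'][:,:,::-1])
def rays(c,uv):
    k=c['mtx']; uv=np.atleast_2d(np.array(uv,float))
    d=(uv-k[:2,2])/[k[0,0],k[1,1]]
    s=d.copy()
    for _ in range(20): s=d/(1+c['k1']*(s**2).sum(1,keepdims=True))
    return np.c_[s,np.ones(len(s))]
def onplane(c,uv,z):
    M=R.from_rotvec(np.ravel(c['rvec'])).as_matrix(); o=-M.T@np.ravel(c['tvec'])
    d=rays(c,uv)@M
    return o+d*((z-o[2])/d[:,2])[:,None]
def depth(c,uv):
    M=R.from_rotvec(np.ravel(c['rvec'])).as_matrix(); t=np.ravel(c['tvec'])
    uv=np.atleast_2d(uv).astype(int); z=c['range_z'][uv[:,1],uv[:,0]]
    return (rays(c,uv)*z[:,None]-t)@M
E
python3 - <<'E'
from h import *
o=ctrl.get_obs(); print(o)
for n in('top','side'):
    c=cam(n); save(c,n+'0.png'); print(n,c['mtx'].tolist(),c['k1'],np.ravel(c['rvec']),np.ravel(c['tvec']))
    import pickle; pickle.dump(c,open(n+'0.pkl','wb'))
E
```

```text
{'t': 0.0, 'qpos': array([ 1.31300146e+00,  4.23843374e-01,  1.63067912e+00,  5.05628063e-06,
        1.08859329e+00, -1.90243434e-02]), 'qvel': array([-0.0006055 ,  0.00204244, -0.0012907 , -0.00045398, -0.00364609,
       -0.00028488]), 'joint_torque': array([ 1.31157325e-03, -5.44615674e+01, -2.73674852e+01,  6.46082824e-02,
        2.26203469e-02, -1.43262837e-04]), 'ee_pos': array([147.66867582, 606.74997184, 229.90437852]), 'orientation': array([ 0.18627013,  1.56287022, -0.18864349]), 'ft_force': array([ 0.78370629, -0.25798597, -0.70631766]), 'moment': array([0.02216241, 0.02591006, 0.00792094]), 'width': 87.92537813727103}
top [[453.4331177063738, 0.0, 260.6219482829194], [0.0, 453.4331177063738, 193.02970398324788], [0.0, 0.0, 1.0]] -0.024619673251892023 [ 2.17080218 -2.14451662  0.12233873] [-159.98668033  522.55697575 1348.35316476]
side [[412.614434245122, 0.0, 261.88527626265767], [0.0, 412.614434245122, 189.3112900597744], [0.0, 0.0, 1.0]] -0.10467928693122011 [ 0.75688913  2.68825181 -1.00058615] [ 535.0796581   -62.30315348 1220.76341545]
```

View pics/top0.png

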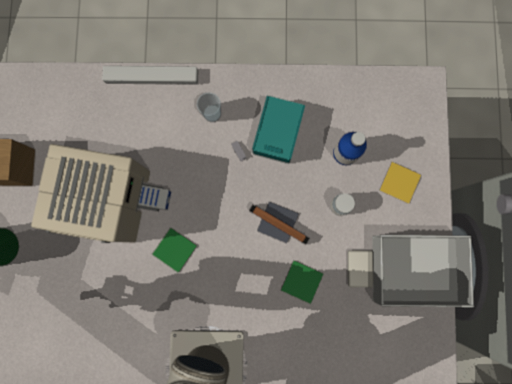

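View pics/side0.png

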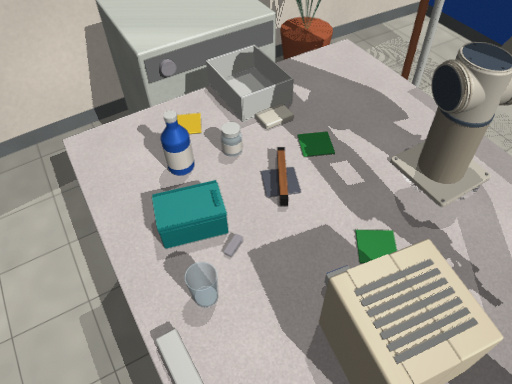

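Top view: the bar lies at (278,223) on the dark grey coaster. The green squares at (175,250) and (302,282) and the yellow one at (400,182) are lookalikes. The cartridge is at (153,197), in the cream dehumidifier at (85,193), whose mouth faces right. The light strips at (150,75) and (360,268) are other things. The side view agrees, with the bar at (282,176).

Run:
```python
from h import *; import pickle
c=pickle.load(open('top0.pkl','rb')); s=pickle.load(open('side0.pkl','rb'))
a=cv2.resize(c['img'][165:265,120:330],None,fx=3.6,fy=3.6,interpolation=cv2.INTER_CUBIC)
cv2.imwrite('pics/crop1.png',a[:,:,::-1])
print('base',onplane(c,[205,375],0))
hsv=cv2.cvtColor(c['img'],cv2.COLOR_RGB2HSV)
m=((hsv[...,0]<16)&(hsv[...,1]>130)&(hsv[...,2]>50)).astype(np.uint8); m[:,:230]=0;m[:,330:]=0
print('bar px',m.sum()); p=np.argwhere(m)[:,::-1]
P=onplane(c,p,38); r=cv2.minAreaRect(P[:,:2].astype(np.float32)); print('bar brown',r, P.mean(0), cv2.boxPoints(r).tolist())
print('bar depth',np.median(depth(c,p),0))
print('shelf depth',depth(c,[[230,230],[330,210]]))
for uv in [[153,197],[140,197],[165,198],[90,190],[128,190]]: print(uv,depth(c,[uv]))
```

```text
base [[-20.19684896   5.5989372    0.        ]]
bar px 384
bar brown ((431.4430236816406, -209.70907592773438), (175.13458251953125, 20.643434524536133), 59.707801818847656) [ 431.42595137 -209.55101024   38.        ] [[378.3607482910156, -280.1139221191406], [396.1856384277344, -290.52667236328125], [484.5252990722656, -139.30422973632812], [466.7004089355469, -128.8914794921875]]
bar depth [ 430.76518571 -210.01327959   36.94487622]
shelf depth [[ 412.35439561  -60.36246392   -1.90022988]
 [ 478.02742469 -369.24503407   -2.9353554 ]]
[153, 197] [[505.93541015 168.40752077  53.50119347]]
[140, 197] [[505.19821461 206.83695354  55.98243914]]
[165, 198] [[503.32600961 132.16781616  53.8210599 ]]
[90, 190] [[505.2924458  297.43355022 214.23330328]]
[128, 190] [[510.24036855 205.38391572 183.56062872]]
```

View pics/crop1.png

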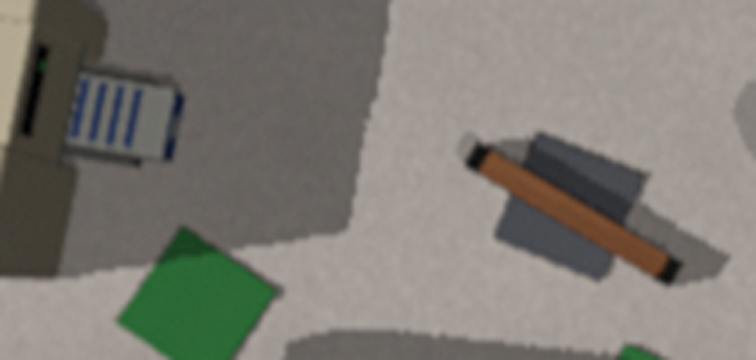

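The crop shows the bar's brown body with black ends at crop (477,155) and (668,270) on the grey coaster. The cartridge's spotted blue end is at crop (176,128), facing right. The lookalikes are the green squares at top-view (175,250) and (302,282) and the yellow one at (400,182). The grey coaster at (278,221) with the bar across it is the one meant.

Run:
```python
from h import *; import pickle
c=pickle.load(open('top0.pkl','rb'))
v,u=np.mgrid[100:290,0:250]; uv=np.c_[u.ravel(),v.ravel()]
P=depth(c,uv); ok=c['range_z'][uv[:,1],uv[:,0]]>0
T=P[ok&(P[:,2]>195)&(P[:,2]<225)]
r=cv2.minAreaRect(T[:,:2].astype(np.float32)); print('dehum depth',r,cv2.boxPoints(r).tolist(),T.mean(0))
# contour at colour: cream
hsv=cv2.cvtColor(c['img'],cv2.COLOR_RGB2HSV)
m=np.zeros(c['img'].shape[:2],np.uint8); m[uv[ok&(P[:,2]>195)&(P[:,2]<225)][:,1],uv[ok&(P[:,2]>195)&(P[:,2]<225)][:,0]]=255
m=cv2.morphologyEx(m,cv2.MORPH_CLOSE,np.ones((9,9)))
k=max(cv2.findContours(m,0,2)[0],key=cv2.contourArea)
q=onplane(c,k[:,0],210)[:,:2].astype(np.float32); r=cv2.minAreaRect(q);print('dehum ray',r,cv2.boxPoints(r).tolist())
# cartridge top
sel=ok&(P[:,2]>45)&(P[:,2]<62)&(P[:,1]<230)&(P[:,1]>80)&(P[:,0]>420)&(P[:,0]<580)
r=cv2.minAreaRect(P[sel][:,:2].astype(np.float32)); print('cart',sel.sum(),r,cv2.boxPoints(r).tolist())
# face edge from crop
print(onplane(c,[[120+182/3.6,165+97/3.6],[120+172/3.6,165+160/3.6],[120+82/3.6,165+72/3.6],[120+65/3.6,165+150/3.6]],54))
# coaster mask: dark grey bluish lit
hh=hsv.astype(int); m2=((hh[...,0]>95)&(hh[...,0]<140)&(hh[...,1]>30)&(hh[...,2]<110)).astype(np.uint8)*255
m2[:,:250]=0;m2[:,310:]=0;m2[:195]=0;m2[250:]=0
k=np.argwhere(m2)[:,::-1]; q=onplane(c,k,6)[:,:2].astype(np.float32); r=cv2.minAreaRect(q); print('coaster',m2.sum()/255,r)
```

```text
dehum depth ((500.3448791503906, 323.8453369140625), (232.8024444580078, 233.443603515625), 81.30465698242188) [[367.3670654296875, 226.42807006835938], [598.1275024414062, 191.13595581054688], [633.3226928710938, 421.2626037597656], [402.562255859375, 456.5547180175781]] [499.4413033  320.83554299 210.11805794]
dehum ray ((498.81488037109375, 321.65972900390625), (235.37550354003906, 231.18682861328125), 80.85789489746094) [[365.99114990234375, 223.83282470703125], [594.2412719726562, 187.10101318359375], [631.6386108398438, 419.48663330078125], [403.38848876953125, 456.21844482421875]]
cart 593 ((493.90936279296875, 169.13905334472656), (85.07897186279297, 160.50686645507812), 80.33895111083984) [[407.6551513671875, 140.67092895507812], [565.8857421875, 113.73480987548828], [580.16357421875, 197.607177734375], [421.9329833984375, 224.54330444335938]]
[[521.74921176 116.11606182  54.        ]
 [469.08799815 122.53950166  54.        ]
 [541.76696926 200.59612673  54.        ]
 [476.29449176 211.94593674  54.        ]]
coaster 20.0 ((437.9570617675781, -200.91128540039062), (89.53265380859375, 37.49219512939453), 59.636627197265625)
```

```bash
cat >> h.py <<'E'
def status():
    o=ctrl.get_obs(); Rm=R.from_rotvec(o['orientation']).as_matrix(); y=Rm[:,1]
    print('t %.2f'%o['t'],'pos',o['ee_pos'].round(1),'toolx',Rm[:,0].round(3),'yawy %.2f'%np.degrees(np.arctan2(y[1],y[0])),'F',o['ft_force'].round(2),'w %.1f'%o['width'],'q',o['qpos'].round(2))
    return o,Rm
def go(target,yaw=None):
    """shift to target in tool axes (cm) at present orientation; turn about tool x to bring tool y to yaw deg (mod 180)"""
    o,Rm=status(); print('shift cm',(Rm.T@(np.array(target)-o['ee_pos'])/10).round(2))
    if yaw is not None:
        c=np.degrees(np.arctan2(Rm[1,1],Rm[0,1])); d=(yaw-c+90)%180-90
        z=np.array([0,-np.sin(np.radians(0)),0]); print('turn deg world z %.2f -> tool x rad %.4f'%(d,-np.radians(d)))
        # levelling: tool x -> -z
        print('tilt fix (tool) ',np.cross([1,0,0],Rm.T@[0,0,-1]).round(4))
E
python3 -c "
from h import *
go([420,50,270],149.7); go([431,-210,150])"
```

```text
t 0.10 pos [147.7 606.8 230. ] toolx [-0.    -0.001 -1.   ] yawy 76.32 F [-0.39 -0.59  0.13] w 87.4 q [ 1.31  0.42  1.63 -0.    1.09 -0.02]
shift cm [ -3.94 -47.67  39.63]
turn deg world z 73.38 -> tool x rad -1.2808
tilt fix (tool)  [ 0.     -0.      0.0014]
t 0.10 pos [147.7 606.8 230. ] toolx [-0.    -0.001 -1.   ] yawy 76.32 F [-0.39 -0.59  0.13] w 87.4 q [ 1.31  0.42  1.63 -0.    1.09 -0.02]
shift cm [  8.1  -72.65  46.85]
```

```bash
cat >> h.py <<'E'
def rows(target,turn,n):
    o,Rm=status(); st=(np.array(target)-o['ee_pos'])/10/n
    for i in range(n):
        Q=Rm@R.from_rotvec([turn*i/n,0,0]).as_matrix(); print(i+1,(Q.T@st).round(2).tolist(),'dr %.3f'%(turn/n))
E
python3 -c "
from h import *
rows([420,50,260],1.80,15)"
```

```text
t 0.10 pos [147.7 606.8 230. ] toolx [-0.    -0.001 -1.   ] yawy 76.32 F [-0.39 -0.59  0.13] w 87.4 q [ 1.31  0.42  1.63 -0.    1.09 -0.02]
1 [-0.2, -3.18, 2.64] dr 0.120
2 [-0.2, -2.84, 3.0] dr 0.120
3 [-0.2, -2.46, 3.32] dr 0.120
4 [-0.2, -2.04, 3.59] dr 0.120
5 [-0.2, -1.6, 3.81] dr 0.120
6 [-0.2, -1.13, 3.97] dr 0.120
7 [-0.2, -0.65, 4.08] dr 0.120
8 [-0.2, -0.15, 4.13] dr 0.120
9 [-0.2, 0.34, 4.12] dr 0.120
10 [-0.2, 0.83, 4.05] dr 0.120
11 [-0.2, 1.31, 3.92] dr 0.120
12 [-0.2, 1.77, 3.73] dr 0.120
13 [-0.2, 2.2, 3.49] dr 0.120
14 [-0.2, 2.61, 3.21] dr 0.120
15 [-0.2, 2.97, 2.87] dr 0.120
```

Emit:
apply_moves([
  {"gripper": 100,"delta_pos": [-0.2,-3.2,2.6],"dr": [0.12,0,0]},
  {"gripper": 100,"delta_pos": [-0.2,-2.8,3.0],"dr": [0.12,0,0]},
  {"gripper": 100,"delta_pos": [-0.2,-2.5,3.3],"dr": [0.12,0,0]},
  {"gripper": 100,"delta_pos": [-0.2,-2.0,3.6],"dr": [0.12,0,0]},
  {"gripper": 100,"delta_pos": [-0.2,-1.6,3.8],"dr": [0.12,0,0]},
])

```text
t: 0.52
ee_pos: [238.3, 420.0, 240.4]
orientation: [0.659, 1.468, -0.66]
ft_force: [0.5, 0.1, 0.1]
width: 87.8
```

Emit:
apply_moves([
  {"gripper": 100,"delta_pos": [-0.2,-1.1,3.9],"dr": [0.12,0,0]},
  {"gripper": 100,"delta_pos": [-0.2,-0.6,4.0],"dr": [0.12,0,0]},
  {"gripper": 100,"delta_pos": [-0.2,-0.2,4.1],"dr": [0.12,0,0]},
  {"gripper": 100,"delta_pos": [-0.2,0.3,4.1],"dr": [0.12,0,0]},
  {"gripper": 100,"delta_pos": [-0.2,0.8,4.0],"dr": [0.12,0,0]},
])

```text
t: 0.93
ee_pos: [327.1, 236.6, 250.7]
orientation: [1.115, 1.266, -1.115]
ft_force: [0.8, 0.1, -0.6]
width: 87.9
```

Emit:
apply_moves([
  {"gripper": 100,"delta_pos": [-0.2,1.3,3.9],"dr": [0.12,0,0]},
  {"gripper": 100,"delta_pos": [-0.2,1.8,3.7],"dr": [0.12,0,0]},
  {"gripper": 100,"delta_pos": [-0.2,2.2,3.5],"dr": [0.12,0,0]},
  {"gripper": 100,"delta_pos": [-0.2,2.6,3.2],"dr": [0.12,0,0]},
  {"gripper": 100,"delta_pos": [-0.2,3.0,2.8],"dr": [0.12,0,0]},
])

```text
t: 1.35
ee_pos: [418.5, 51.9, 260.8]
orientation: [1.549, 0.946, -1.549]
ft_force: [0.9, 0.8, 0.6]
width: 87.9
```

```bash
python3 -c "
from h import *
go([431,-170,200],-30.3)"
```

```text
t 1.35 pos [418.5  51.9 260.8] toolx [ 0.  0. -1.] yawy -27.16 F [0.92 0.8  0.58] w 87.9 q [0.1  0.07 2.02 0.   1.04 0.57]
shift cm [ 6.08 11.24 19.17]
turn deg world z -3.14 -> tool x rad 0.0547
tilt fix (tool)  [ 0.     -0.0001 -0.    ]
```

Emit:
apply_moves([
  {"gripper": 100,"delta_pos": [0.6,1.8,3.2],"dr": [0.027,0,0]},
  {"gripper": 100,"delta_pos": [0.7,1.8,3.2],"dr": [0.027,0,0]},
  {"gripper": 100,"delta_pos": [0.7,1.8,3.2],"dr": [0,0,0]},
  {"gripper": 100,"delta_pos": [0.7,1.8,3.2],"dr": [0,0,0]},
  {"gripper": 100,"delta_pos": [0.7,1.8,3.2],"dr": [0,0,0]},
])

```text
t: 1.77
ee_pos: [419.0, -131.3, 226.3]
orientation: [1.582, 0.915, -1.583]
ft_force: [0.7, 0.8, 0.3]
width: 87.9
```

Emit:
apply_moves([
  {"gripper": 100,"delta_pos": [0.7,1.6,3.0],"dr": [0,0,0]},
  {"gripper": 100,"delta_pos": [0.7,1.3,2.8],"dr": [0,0,0]},
  {"gripper": 100,"delta_pos": [0.3,0.5,0.8],"dr": [0,0,0]},
  {"gripper": 100,"delta_pos": [0,0,0],"dr": [0,0,0]},
  {"gripper": 100,"delta_pos": [0,0,0],"dr": [0,0,0]},
])

```text
t: 2.18
ee_pos: [415.7, -203.3, 209.4]
orientation: [1.583, 0.916, -1.584]
ft_force: [0.3, -0.0, 0.2]
width: 87.8
```

Run:
```python
from h import *; import pickle
status()
c=cam('wrist'); pickle.dump(c,open('w1.pkl','wb')); save(c,'w1.png')
hsv=cv2.cvtColor(c['img'],cv2.COLOR_RGB2HSV)
m=((hsv[...,0]<16)&(hsv[...,1]>120)&(hsv[...,2]>40)).astype(np.uint8)*255
k=max(cv2.findContours(m,0,2)[0],key=cv2.contourArea); print(cv2.minAreaRect(k))
p=k[:,0]; r=cv2.minAreaRect(onplane(c,p,38)[:,:2].astype(np.float32)); print(r,cv2.boxPoints(r).tolist())
b=np.argwhere(cv2.erode(m,np.ones((7,7))))[:,::-1]; print('z',np.median(depth(c,b)[:,2]))
```

```text
t 2.18 pos [ 415.7 -203.3  209.4] toolx [-0.001  0.001 -1.   ] yawy -29.99 F [ 0.31 -0.04  0.24] w 87.8 q [-0.48  0.21  2.    0.    0.93  0.04]
((274.4999694824219, 164.99996948242188), (173.99996948242188, 22.999996185302734), 90.0)
((430.41424560546875, -212.34417724609375), (173.91477966308594, 21.790569305419922), 60.3906364440918) [[377.97747802734375, -282.56298828125], [396.9224853515625, -293.329345703125], [482.85101318359375, -142.1253662109375], [463.906005859375, -131.3590087890625]]
z 39.04179635678033
```

View pics/w1.png

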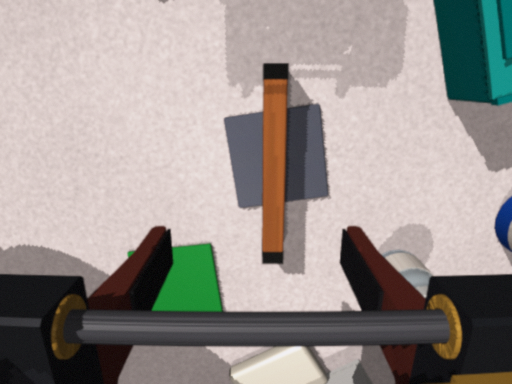

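The wrist view shows the bar upright at column 275, rows 64–263, across the grey coaster (corners about (224,118), (321,104), (328,197), (239,208)). Nothing is in the fingers' way.

Run:
```python
from h import *; import pickle
c=pickle.load(open('w1.pkl','rb'))
q=onplane(c,[[224,118],[321,104],[328,197],[239,208]],6)[:,:2]; print(q.round(1).tolist(),q.mean(0),[np.linalg.norm(q[i]-q[i-1]).round(1) for i in range(4)])
e=onplane(c,[[275.5,64],[275.5,79],[273,263]],38); print(e)
# diagonals intersection
a=np.array([q[2]-q[0],-(q[3]-q[1])]).T; s=np.linalg.solve(a,q[1]-q[0]); print('diag',q[0]+s[0]*(q[2]-q[0]))
go([430.6,-211.7,18],-29.8)
```

```text
[[410.7, -145.3], [503.4, -182.3], [465.0, -274.7], [374.1, -237.1]] [ 438.28405815 -209.84861048] [np.float64(98.8), np.float64(99.7), np.float64(100.0), np.float64(98.4)]
[[ 479.65120419 -126.40596213   38.        ]
 [ 473.31808189 -137.7577569    38.        ]
 [ 380.82703753 -298.99329256   38.        ]]
diag [ 437.8646614 -210.0440543]
t 2.23 pos [ 415.9 -202.7  209.6] toolx [-0.001  0.001 -1.   ] yawy -29.92 F [-0.21  1.23 -0.29] w 87.9 q [-0.48  0.21  2.    0.    0.93  0.04]
shift cm [19.16  1.74  0.05]
turn deg world z 0.12 -> tool x rad -0.0020
tilt fix (tool)  [ 0.     -0.0003  0.0008]
```

Emit:
apply_moves([
  {"gripper": 100,"delta_pos": [3,0.9,0],"dr": [0,0,0]},
  {"gripper": 100,"delta_pos": [3.5,0.8,0],"dr": [0,0,0]},
  {"gripper": 100,"delta_pos": [3.5,0,0],"dr": [0,0,0]},
  {"gripper": 100,"delta_pos": [3,0,0],"dr": [0,0,0]},
  {"gripper": 100,"delta_pos": [2,0,0],"dr": [0,0,0]},
])

```text
t: 2.65
ee_pos: [430.3, -209.9, 57.7]
orientation: [1.58, 0.919, -1.582]
ft_force: [-0.3, 0.8, 0.9]
width: 87.9
```

Emit:
apply_moves([
  {"gripper": 100,"delta_pos": [1.5,0,0],"dr": [0,0,0]},
  {"gripper": 100,"delta_pos": [1.2,0,0],"dr": [0,0,0]},
  {"gripper": 100,"delta_pos": [0.8,0,0],"dr": [0,0,0]},
  {"gripper": 100,"delta_pos": [0.6,0,0],"dr": [0,0,0]},
  {"gripper": 100,"delta_pos": [0,0,0],"dr": [0,0,0]},
])

```text
t: 3.07
ee_pos: [430.8, -211.1, 18.3]
orientation: [1.581, 0.917, -1.582]
ft_force: [0.2, -0.3, -0.2]
width: 87.9
```

```bash
python3 -c "
from h import *
go([430.6,-211.7,18],-29.8)"
```

```text
t 3.07 pos [ 430.8 -211.1   18.3] toolx [-0.001  0.    -1.   ] yawy -29.83 F [ 0.16 -0.26 -0.23] w 87.9 q [-0.48  0.59  2.05  0.    0.51  0.04]
shift cm [0.03 0.01 0.06]
turn deg world z 0.03 -> tool x rad -0.0005
tilt fix (tool)  [ 0.     -0.      0.0009]
```

Emit:
apply_moves([
  {"gripper": 0,"delta_pos": [0,0,0],"dr": [0,0,0]},
  {"gripper": 0,"delta_pos": [0,0,0],"dr": [0,0,0]},
  {"gripper": 0,"delta_pos": [0,0,0],"dr": [0,0,0]},
  {"gripper": 0,"delta_pos": [0,0,0],"dr": [0,0,0]},
  {"gripper": 0,"delta_pos": [0,0,0],"dr": [0,0,0]},
])

```text
t: 3.48
ee_pos: [431.1, -212.4, 19.1]
orientation: [1.583, 0.914, -1.582]
ft_force: [0.7, 0.9, 0.9]
width: 58.0
```

Emit:
apply_moves([
  {"gripper": 0,"delta_pos": [0,0,0],"dr": [0,0,0]},
  {"gripper": 0,"delta_pos": [0,0,0],"dr": [0,0,0]},
  {"gripper": 0,"delta_pos": [0,0,0],"dr": [0,0,0]},
  {"gripper": 0,"delta_pos": [0,0,0],"dr": [0,0,0]},
  {"gripper": 0,"delta_pos": [0,0,0],"dr": [0,0,0]},
])

```text
t: 3.9
ee_pos: [430.8, -212.2, 18.7]
orientation: [1.582, 0.915, -1.582]
ft_force: [0.4, -0.1, -0.5]
width: 24.6
```

```bash
python3 -c "
from h import *
go([430.6,-211.7,18],-29.8)"
```

```text
t 3.90 pos [ 430.8 -212.2   18.7] toolx [ 0.  0. -1.] yawy -29.91 F [ 0.42 -0.05 -0.45] w 24.6 q [-0.48  0.59  2.05  0.    0.51  0.04]
shift cm [ 0.07 -0.04 -0.03]
turn deg world z 0.11 -> tool x rad -0.0020
tilt fix (tool)  [ 0. -0.  0.]
```

Emit:
apply_moves([
  {"gripper": 0,"delta_pos": [0,0,0],"dr": [0,0,0]},
  {"gripper": 0,"delta_pos": [0,0,0],"dr": [0,0,0]},
  {"gripper": 0,"delta_pos": [0,0,0],"dr": [0,0,0]},
  {"gripper": 0,"delta_pos": [0,0,0],"dr": [0,0,0]},
  {"gripper": 0,"delta_pos": [-0.5,0,0],"dr": [0,0,0]},
])

```text
t: 4.32
ee_pos: [430.3, -211.9, 23.2]
orientation: [1.582, 0.917, -1.584]
ft_force: [-0.1, -0.7, -0.7]
width: 21.8
```

Emit:
apply_moves([
  {"gripper": 0,"delta_pos": [-1,0,0],"dr": [0,0,0]},
  {"gripper": 0,"delta_pos": [-2,0,0],"dr": [0,0,0]},
  {"gripper": 0,"delta_pos": [-2,0,0],"dr": [0,0,0]},
  {"gripper": 0,"delta_pos": [-2,0,0],"dr": [0,0,0]},
  {"gripper": 0,"delta_pos": [-1.5,0,0],"dr": [0,0,0]},
])

```text
t: 4.73
ee_pos: [431.2, -212.3, 110.9]
orientation: [1.583, 0.914, -1.581]
ft_force: [0.5, 0.5, -1.2]
width: 21.6
```

```bash
python3 -c "
from h import *
rows([475,-30,105],-0.368,10)"
```

```text
t 4.73 pos [ 431.2 -212.3  110.9] toolx [ 0.001 -0.001 -1.   ] yawy -29.91 F [ 0.52  0.46 -1.2 ] w 21.6 q [-0.48  0.4   2.02  0.    0.71  0.04]
1 [0.06, -0.53, -1.8] dr -0.037
2 [0.06, -0.46, -1.82] dr -0.037
3 [0.06, -0.4, -1.83] dr -0.037
4 [0.06, -0.33, -1.85] dr -0.037
5 [0.06, -0.26, -1.86] dr -0.037
6 [0.06, -0.19, -1.87] dr -0.037
7 [0.06, -0.12, -1.87] dr -0.037
8 [0.06, -0.05, -1.87] dr -0.037
9 [0.06, 0.02, -1.87] dr -0.037
10 [0.06, 0.08, -1.87] dr -0.037
```

Emit:
apply_moves([
  {"gripper": 0,"delta_pos": [0,-0.5,-1.8],"dr": [-0.037,0,0]},
  {"gripper": 0,"delta_pos": [0.1,-0.5,-1.8],"dr": [-0.037,0,0]},
  {"gripper": 0,"delta_pos": [0,-0.4,-1.8],"dr": [-0.037,0,0]},
  {"gripper": 0,"delta_pos": [0.1,-0.3,-1.8],"dr": [-0.037,0,0]},
  {"gripper": 0,"delta_pos": [0,-0.3,-1.9],"dr": [-0.037,0,0]},
])

```text
t: 5.15
ee_pos: [452.4, -120.7, 107.6]
orientation: [1.452, 1.031, -1.451]
ft_force: [0.2, 0.6, -0.8]
width: 21.6
```

Emit:
apply_moves([
  {"gripper": 0,"delta_pos": [0,-0.2,-1.9],"dr": [-0.037,0,0]},
  {"gripper": 0,"delta_pos": [0.1,-0.1,-1.9],"dr": [-0.037,0,0]},
  {"gripper": 0,"delta_pos": [0,0,-1.9],"dr": [-0.037,0,0]},
  {"gripper": 0,"delta_pos": [0.1,0,-1.9],"dr": [-0.037,0,0]},
  {"gripper": 0,"delta_pos": [0,0,-1.5],"dr": [-0.035,0,0]},
])

```text
t: 5.57
ee_pos: [473.6, -31.5, 105.5]
orientation: [1.321, 1.133, -1.319]
ft_force: [0.0, -0.3, -1.6]
width: 21.9
```

Run:
```python
from h import *; import pickle
status()
c=cam('wrist'); pickle.dump(c,open('w2.pkl','wb')); save(c,'w2.png')
```

```text
t 5.57 pos [473.6 -31.5 105.5] toolx [ 0.001  0.    -1.   ] yawy -8.69 F [ 0.   -0.27 -1.61] w 21.9 q [-0.09  0.41  2.04  0.    0.69  0.06]
```

View pics/w2.png

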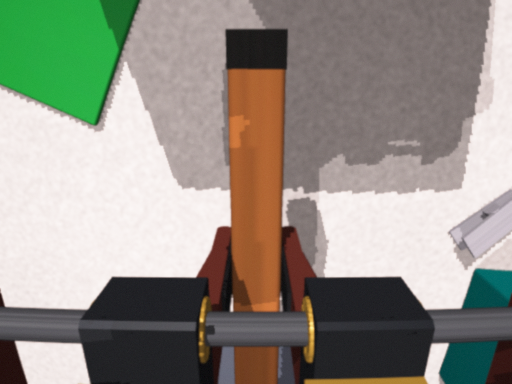

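Wrist view: the bar is held straight, with its end at row 30, columns 227–287. The cartridge is still beyond the top edge of the picture. Moving to the pre-tap position.

```bash
python3 -c "
from h import *
go([480.3,3,31],-8.7)"
```

```text
t 5.62 pos [473.9 -30.  105.5] toolx [ 0.001  0.001 -1.   ] yawy -8.55 F [-0.75  0.95 -1.96] w 21.8 q [-0.09  0.41  2.04  0.    0.69  0.06]
shift cm [ 7.45  0.13 -3.36]
turn deg world z -0.15 -> tool x rad 0.0027
tilt fix (tool)  [ 0.     -0.0007 -0.0009]
```

Emit:
apply_moves([
  {"gripper": 0,"delta_pos": [2,0.1,0],"dr": [0,0,0]},
  {"gripper": 0,"delta_pos": [2.5,0,0],"dr": [0,0,0]},
  {"gripper": 0,"delta_pos": [2,0,-1],"dr": [0,0,0]},
  {"gripper": 0,"delta_pos": [1,0,-1.2],"dr": [0,0,0]},
  {"gripper": 0,"delta_pos": [0,0,-1],"dr": [0,0,0]},
])

```text
t: 6.03
ee_pos: [477.9, -1.0, 28.4]
orientation: [1.321, 1.134, -1.325]
ft_force: [-0.5, -0.5, -1.3]
width: 21.4
```

Run:
```python
from h import *; import pickle
status()
c=cam('wrist'); pickle.dump(c,open('w3.pkl','wb')); save(c,'w3.png')
```

```text
t 6.03 pos [477.9  -1.   28.4] toolx [-0.003  0.    -1.   ] yawy -8.88 F [-0.55 -0.46 -1.31] w 21.4 q [-0.03  0.56  2.05 -0.    0.53  0.13]
```

View pics/w3.png

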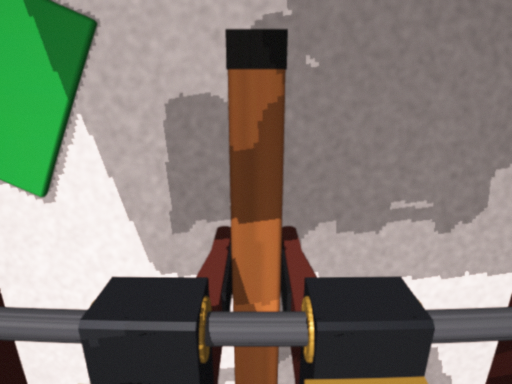

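The end of the bar is clear and the cartridge is still above the frame, so I'm creeping forward.

Emit:
apply_moves([
  {"gripper": 0,"delta_pos": [-0.2,0,-0.4],"dr": [0,0,0]},
  {"gripper": 0,"delta_pos": [0,0,-0.4],"dr": [0,0,0]},
  {"gripper": 0,"delta_pos": [0,0,-0.3],"dr": [0,0,0]},
  {"gripper": 0,"delta_pos": [0,0,0],"dr": [0,0,0]},
  {"gripper": 0,"delta_pos": [0,0,0],"dr": [0,0,0]},
])

```text
t: 6.5
ee_pos: [481.3, 9.6, 32.3]
orientation: [1.322, 1.132, -1.321]
ft_force: [-0.0, 0.0, -0.6]
width: 22.0
```

```bash
cat >> h.py <<'E'
def look(f):
    """what stands at cartridge-top height in the upper rows of the wrist picture"""
    import pickle
    c=cam('wrist'); pickle.dump(c,open(f+'.pkl','wb')); save(c,f+'.png')
    v,u=np.mgrid[0:80:2,100:420:2]; uv=np.c_[u.ravel(),v.ravel()]; P=depth(c,uv)
    ok=(P[:,2]>46)&(P[:,2]<62)&((uv[:,0]<220)|(uv[:,0]>294)|(uv[:,1]<24)); 
    M=R.from_rotvec(np.ravel(c['rvec'])).as_matrix(); print('n',ok.sum())
    if ok.sum()>5: print('px min',uv[ok].min(0),'max',uv[ok].max(0)); 
    for r in range(0,30,4):
        w=ok&(uv[:,1]==r)
        if w.sum(): print(r,uv[w][:,0].min(),uv[w][:,0].max(),P[w].min(0).round(1),P[w].max(0).round(1))
    return c
E
python3 -c "
from h import *
status(); look('w4')"
```

```text
t 6.50 pos [481.3   9.6  32.3] toolx [ 0.001 -0.    -1.   ] yawy -8.82 F [-0.04  0.02 -0.58] w 22.0 q [-0.    0.56  2.04 -0.    0.54  0.15]
n 0
```

Emit:
apply_moves([
  {"gripper": 0,"delta_pos": [0.1,0,-0.3],"dr": [0,0,0]},
  {"gripper": 0,"delta_pos": [0,0,-0.3],"dr": [0,0,0]},
  {"gripper": 0,"delta_pos": [0,0,0],"dr": [0,0,0]},
  {"gripper": 0,"delta_pos": [0,0,0],"dr": [0,0,0]},
  {"gripper": 0,"delta_pos": [0,0,0],"dr": [0,0,0]},
])

```text
t: 6.97
ee_pos: [481.7, 15.6, 30.6]
orientation: [1.321, 1.133, -1.322]
ft_force: [-0.4, -0.4, -0.8]
width: 21.7
```

```bash
python3 -c "
from h import *
status(); look('w5')"
```

```text
t 6.97 pos [481.7  15.6  30.6] toolx [-0. -0. -1.] yawy -8.82 F [-0.36 -0.35 -0.84] w 21.7 q [ 0.01  0.56  2.04 -0.    0.54  0.16]
n 90
px min [180   0] max [334   4]
0 180 334 [470.7 120.   46.5] [525.9 129.   49.9]
4 240 252 [492.2 123.5  46. ] [496.5 124.2  46.3]
```

Row 0 shows the cartridge top spanning columns 180–334 (centre 257), the same as the bar's centre at 257. The bar is lined up with a gap of about 8 mm. The face is about 80 mm out, so the buffer can't be met in the first 45 mm or so. First taps:

Emit:
apply_moves([
  {"gripper": 0,"delta_pos": [0,0,-0.3],"dr": [0,0,0]},
  {"gripper": 0,"delta_pos": [0,0,-0.3],"dr": [0,0,0]},
  {"gripper": 0,"delta_pos": [0,0,-0.3],"dr": [0,0,0]},
  {"gripper": 0,"delta_pos": [0,0,-0.3],"dr": [0,0,0]},
  {"gripper": 0,"delta_pos": [0,0,0],"dr": [0,0,0]},
])

```text
t: 7.43
ee_pos: [483.8, 27.9, 30.7]
orientation: [1.321, 1.133, -1.321]
ft_force: [-0.5, 0.2, -1.6]
width: 21.7
```

Emit:
apply_moves([
  {"gripper": 0,"delta_pos": [0,0,0.8],"dr": [0,0,0]},
  {"gripper": 0,"delta_pos": [0,0,0],"dr": [0,0,0]},
  {"gripper": 0,"delta_pos": [0,0,-0.5],"dr": [0,0,0]},
  {"gripper": 0,"delta_pos": [0,0,-0.5],"dr": [0,0,0]},
  {"gripper": 0,"delta_pos": [0,0,-0.4],"dr": [0,0,0]},
])

```text
t: 7.85
ee_pos: [484.6, 33.6, 30.7]
orientation: [1.322, 1.132, -1.322]
ft_force: [0.0, -0.9, -1.2]
width: 22.1
```

```bash
cat >> h.py <<'E'
def push():
    o,Rm=status(); d=np.array([.151,.9885,0]); print('push N %.2f  bar end s %.1f'%(-d@o['ft_force'],d@(o['ee_pos']-[511.5,202.5,0])+100))
E
python3 -c "
from h import *
push(); look('w6')"
```

```text
t 7.85 pos [484.6  33.6  30.7] toolx [-0. -0. -1.] yawy -8.84 F [ 0.03 -0.92 -1.23] w 22.1 q [ 0.04  0.57  2.03 -0.    0.54  0.2 ]
push N 0.91  bar end s -71.0
n 1249
px min [172   0] max [340  34]
0 172 340 [471.8 136.8  52.5] [530.  146.1  55.8]
4 172 340 [471.3 135.6  51.5] [530.2 145.1  55.7]
8 172 340 [471.1 134.2  51.5] [529.4 143.8  55.7]
12 172 340 [471.3 132.8  52.4] [529.3 142.   56.3]
16 172 340 [471.  131.6  52.4] [529.6 140.6  56.6]
20 172 340 [470.4 130.4  52.4] [529.4 139.6  55.2]
24 174 338 [471.1 129.   52.3] [528.2 138.   55.7]
28 176 336 [471.1 128.   50.3] [528.1 136.9  54.2]
```

The bar is in contact (0.9 N sliding force) and centred, with columns 172–340. The face is about 71 mm out.

Emit:
apply_moves([
  {"gripper": 0,"delta_pos": [0,0,0.8],"dr": [0,0,0]},
  {"gripper": 0,"delta_pos": [0,0,0],"dr": [0,0,0]},
  {"gripper": 0,"delta_pos": [0,0,-0.5],"dr": [0,0,0]},
  {"gripper": 0,"delta_pos": [0,0,-0.5],"dr": [0,0,0]},
  {"gripper": 0,"delta_pos": [0,0,-0.5],"dr": [0,0,0]},
])

```text
t: 8.32
ee_pos: [485.7, 40.5, 30.7]
orientation: [1.322, 1.132, -1.322]
ft_force: [0.0, -1.4, -1.6]
width: 22.3
```

Emit:
apply_moves([
  {"gripper": 0,"delta_pos": [0,0,0.8],"dr": [0,0,0]},
  {"gripper": 0,"delta_pos": [0,0,0],"dr": [0,0,0]},
  {"gripper": 0,"delta_pos": [0,0,-0.5],"dr": [0,0,0]},
  {"gripper": 0,"delta_pos": [0,0,-0.5],"dr": [0,0,0]},
  {"gripper": 0,"delta_pos": [0,0,-0.5],"dr": [0,0,0]},
])

```text
t: 8.73
ee_pos: [486.7, 47.4, 30.7]
orientation: [1.322, 1.132, -1.322]
ft_force: [-0.3, -2.1, -1.6]
width: 22.0
```

Emit:
apply_moves([
  {"gripper": 0,"delta_pos": [0,0,0.8],"dr": [0,0,0]},
  {"gripper": 0,"delta_pos": [0,0,0],"dr": [0,0,0]},
  {"gripper": 0,"delta_pos": [0,0,-0.5],"dr": [0,0,0]},
  {"gripper": 0,"delta_pos": [0,0,-0.5],"dr": [0,0,0]},
  {"gripper": 0,"delta_pos": [0,0,-0.5],"dr": [0,0,0]},
])

```text
t: 9.15
ee_pos: [487.8, 54.4, 30.7]
orientation: [1.322, 1.132, -1.322]
ft_force: [-0.3, -1.9, -1.8]
width: 22.0
```

```bash
python3 -c "
from h import *
push(); look('w7')"
```

```text
t 9.15 pos [487.8  54.4  30.7] toolx [-0. -0. -1.] yawy -8.85 F [-0.32 -1.94 -1.76] w 22.0 q [ 0.09  0.57  2.02 -0.    0.55  0.24]
push N 1.96  bar end s -50.0
n 1252
px min [172   0] max [340  34]
0 172 340 [475.2 157.5  52.6] [533.  166.5  55.5]
4 172 340 [474.7 156.3  52.1] [533.3 165.5  56.4]
8 172 340 [474.6 155.   51.4] [532.8 164.   55.1]
12 172 340 [474.3 153.7  52.4] [532.7 162.7  55.9]
16 172 340 [474.1 152.4  52.5] [532.7 161.4  55.8]
20 172 340 [473.8 151.1  52.3] [532.7 160.2  56. ]
24 174 338 [474.2 149.8  52.1] [531.4 158.8  55.5]
28 176 336 [474.4 148.7  50.9] [531.1 157.5  53.9]
```

Emit:
apply_moves([
  {"gripper": 0,"delta_pos": [0,0,0.8],"dr": [0,0,0]},
  {"gripper": 0,"delta_pos": [0,0,0],"dr": [0,0,0]},
  {"gripper": 0,"delta_pos": [0,0,-0.5],"dr": [0,0,0]},
  {"gripper": 0,"delta_pos": [0,0,-0.4],"dr": [0,0,0]},
  {"gripper": 0,"delta_pos": [0,0,-0.4],"dr": [0,0,0]},
])

```text
t: 9.62
ee_pos: [488.6, 59.2, 30.7]
orientation: [1.322, 1.132, -1.322]
ft_force: [-0.8, -1.6, -0.1]
width: 21.6
```

Emit:
apply_moves([
  {"gripper": 0,"delta_pos": [0,0,0.8],"dr": [0,0,0]},
  {"gripper": 0,"delta_pos": [0,0,0],"dr": [0,0,0]},
  {"gripper": 0,"delta_pos": [0,0,-0.5],"dr": [0,0,0]},
  {"gripper": 0,"delta_pos": [0,0,-0.4],"dr": [0,0,0]},
  {"gripper": 0,"delta_pos": [0,0,-0.4],"dr": [0,0,0]},
])

```text
t: 10.03
ee_pos: [489.4, 64.2, 30.7]
orientation: [1.322, 1.132, -1.322]
ft_force: [-0.5, -2.5, -0.5]
width: 21.6
```

Emit:
apply_moves([
  {"gripper": 0,"delta_pos": [0,0,0.8],"dr": [0,0,0]},
  {"gripper": 0,"delta_pos": [0,0,0],"dr": [0,0,0]},
  {"gripper": 0,"delta_pos": [0,0,-0.5],"dr": [0,0,0]},
  {"gripper": 0,"delta_pos": [0,0,-0.4],"dr": [0,0,0]},
  {"gripper": 0,"delta_pos": [0,0,-0.3],"dr": [0,0,0]},
])

```text
t: 10.45
ee_pos: [490.0, 68.2, 30.7]
orientation: [1.322, 1.132, -1.322]
ft_force: [0.2, -2.0, -0.5]
width: 21.5
```

Emit:
apply_moves([
  {"gripper": 0,"delta_pos": [0,0,0.8],"dr": [0,0,0]},
  {"gripper": 0,"delta_pos": [0,0,0],"dr": [0,0,0]},
  {"gripper": 0,"delta_pos": [0,0,-0.5],"dr": [0,0,0]},
  {"gripper": 0,"delta_pos": [0,0,-0.4],"dr": [0,0,0]},
  {"gripper": 0,"delta_pos": [0,0,-0.3],"dr": [0,0,0]},
])

```text
t: 10.87
ee_pos: [490.6, 72.2, 30.7]
orientation: [1.322, 1.132, -1.322]
ft_force: [-0.8, -1.3, -1.9]
width: 21.8
```

Emit:
apply_moves([
  {"gripper": 0,"delta_pos": [0,0,0.8],"dr": [0,0,0]},
  {"gripper": 0,"delta_pos": [0,0,0],"dr": [0,0,0]},
  {"gripper": 0,"delta_pos": [0,0,-0.5],"dr": [0,0,0]},
  {"gripper": 0,"delta_pos": [0,0,-0.4],"dr": [0,0,0]},
  {"gripper": 0,"delta_pos": [0,0,-0.3],"dr": [0,0,0]},
])

```text
t: 11.28
ee_pos: [491.3, 76.2, 30.7]
orientation: [1.322, 1.132, -1.322]
ft_force: [0.4, -1.3, -0.8]
width: 22.1
```

Emit:
apply_moves([
  {"gripper": 0,"delta_pos": [0,0,0.8],"dr": [0,0,0]},
  {"gripper": 0,"delta_pos": [0,0,0],"dr": [0,0,0]},
  {"gripper": 0,"delta_pos": [0,0,-0.5],"dr": [0,0,0]},
  {"gripper": 0,"delta_pos": [0,0,-0.4],"dr": [0,0,0]},
  {"gripper": 0,"delta_pos": [0,0,-0.3],"dr": [0,0,0]},
])

```text
t: 11.7
ee_pos: [491.9, 80.1, 30.7]
orientation: [1.322, 1.132, -1.322]
ft_force: [-0.4, -1.8, -1.5]
width: 21.8
```

Emit:
apply_moves([
  {"gripper": 0,"delta_pos": [0,0,0.8],"dr": [0,0,0]},
  {"gripper": 0,"delta_pos": [0,0,0],"dr": [0,0,0]},
  {"gripper": 0,"delta_pos": [0,0,-0.5],"dr": [0,0,0]},
  {"gripper": 0,"delta_pos": [0,0,-0.4],"dr": [0,0,0]},
  {"gripper": 0,"delta_pos": [0,0,-0.3],"dr": [0,0,0]},
])

```text
t: 12.12
ee_pos: [492.5, 84.1, 30.7]
orientation: [1.322, 1.132, -1.322]
ft_force: [0.6, -2.5, -0.6]
width: 21.7
```

Emit:
apply_moves([
  {"gripper": 0,"delta_pos": [0,0,0.8],"dr": [0,0,0]},
  {"gripper": 0,"delta_pos": [0,0,0],"dr": [0,0,0]},
  {"gripper": 0,"delta_pos": [0,0,-0.5],"dr": [0,0,0]},
  {"gripper": 0,"delta_pos": [0,0,-0.4],"dr": [0,0,0]},
  {"gripper": 0,"delta_pos": [0,0,-0.3],"dr": [0,0,0]},
])

```text
t: 12.53
ee_pos: [493.1, 87.9, 30.7]
orientation: [1.321, 1.132, -1.322]
ft_force: [-1.0, -5.8, -0.3]
width: 21.9
```

Force has jumped to 5.9 N, which is the buffer. One more gentle tap, 1 mm further, to confirm it is firm.

Emit:
apply_moves([
  {"gripper": 0,"delta_pos": [0,0,0.8],"dr": [0,0,0]},
  {"gripper": 0,"delta_pos": [0,0,0],"dr": [0,0,0]},
  {"gripper": 0,"delta_pos": [0,0,-0.5],"dr": [0,0,0]},
  {"gripper": 0,"delta_pos": [0,0,-0.4],"dr": [0,0,0]},
  {"gripper": 0,"delta_pos": [0,0,0],"dr": [0,0,0]},
])

```text
t: 12.95
ee_pos: [493.2, 88.9, 30.7]
orientation: [1.321, 1.132, -1.322]
ft_force: [0.3, -3.5, 0.1]
width: 22.0
```

```bash
python3 -c "
from h import *
push(); c=look('w8'); push()"
```

```text
t 12.95 pos [493.2  88.9  30.7] toolx [-0. -0. -1.] yawy -8.80 F [ 0.35 -3.48  0.06] w 22.0 q [ 0.15  0.58  2.   -0.    0.56  0.31]
push N 3.39  bar end s -15.0
n 1235
px min [168   0] max [338  34]
0 168 336 [479.1 192.1  52. ] [536.9 201.4  56.3]
4 170 338 [479.4 190.9  52.7] [537.7 200.2  56.1]
8 170 336 [479.  189.7  52.4] [536.7 199.   56.2]
12 170 336 [478.7 188.4  52.4] [536.4 197.7  56.5]
16 170 336 [478.8 187.2  52.4] [536.5 196.1  56. ]
20 170 336 [478.4 185.8  52.8] [536.5 194.8  55.7]
24 170 336 [478.1 184.5  52.5] [536.5 193.6  55.9]
28 174 334 [478.9 183.4  50.6] [535.9 192.4  54.9]
t 13.00 pos [493.2  88.8  30.7] toolx [-0. -0. -1.] yawy -8.80 F [ 0.89 -3.5  -0.28] w 21.7 q [ 0.15  0.58  2.   -0.    0.56  0.31]
push N 3.33  bar end s -15.2
```

The static push is only 3.4 N, not clearly firm. Another small tap, 2 mm further.

Emit:
apply_moves([
  {"gripper": 0,"delta_pos": [0,0,0.8],"dr": [0,0,0]},
  {"gripper": 0,"delta_pos": [0,0,0],"dr": [0,0,0]},
  {"gripper": 0,"delta_pos": [0,0,-0.5],"dr": [0,0,0]},
  {"gripper": 0,"delta_pos": [0,0,-0.5],"dr": [0,0,0]},
  {"gripper": 0,"delta_pos": [0,0,0],"dr": [0,0,0]},
])

```text
t: 13.42
ee_pos: [493.3, 90.7, 30.7]
orientation: [1.321, 1.132, -1.322]
ft_force: [-0.0, -8.1, 0.5]
width: 21.7
```

```bash
python3 -c "
from h import *
push(); cam('wrist'); push()"
```

```text
t 13.42 pos [493.3  90.7  30.7] toolx [-0.001 -0.001 -1.   ] yawy -8.80 F [-0.01 -8.12  0.46] w 21.7 q [ 0.16  0.58  2.   -0.    0.56  0.31]
push N 8.03  bar end s -13.3
t 13.47 pos [493.3  90.6  30.7] toolx [-0.001 -0.001 -1.   ] yawy -8.80 F [ 0.05 -7.53  0.85] w 21.9 q [ 0.16  0.58  2.   -0.    0.56  0.31]
push N 7.43  bar end s -13.4
```

A static push of 7.4–8.0 N, rising about 2.4 N/mm, less at most 2 N of sliding, leaves over 5 N on the buffer, so it is firm. Withdrawing and returning.

Emit:
apply_moves([
  {"gripper": 0,"delta_pos": [0,0,0.5],"dr": [0,0,0]},
  {"gripper": 0,"delta_pos": [0,0,1.5],"dr": [0,0,0]},
  {"gripper": 0,"delta_pos": [0,0,2.5],"dr": [0,0,0]},
  {"gripper": 0,"delta_pos": [-0.5,0,3],"dr": [0,0,0]},
  {"gripper": 0,"delta_pos": [-2,0,3],"dr": [0,0,0]},
])

```text
t: 13.88
ee_pos: [475.7, -13.4, 54.1]
orientation: [1.319, 1.136, -1.323]
ft_force: [0.9, 0.2, -1.1]
width: 21.8
```

Run:
```python
from h import *; import pickle
c=pickle.load(open('top0.pkl','rb'))
q=onplane(c,[[120+x/3.6-.4,165+y/3.6-.4] for x,y in[(540,132),(650,175),(605,280),(495,237)]],6)[:,:2]
print(q.round(1).tolist(),q.mean(0),[np.linalg.norm(q[i]-q[i-1]).round(1) for i in range(4)])
rows([438,-210,100],0.368,10)
```

```text
[[502.1, -181.5], [466.3, -276.0], [376.5, -238.0], [411.8, -144.1]] [ 439.16445912 -209.88727095] [np.float64(97.8), np.float64(101.0), np.float64(97.5), np.float64(100.3)]
t 13.88 pos [475.7 -13.4  54.1] toolx [-0.004  0.    -1.   ] yawy -8.73 F [ 0.91  0.16 -1.14] w 21.8 q [-0.05  0.51  2.05  0.    0.59  0.1 ]
1 [-0.46, -0.08, 2.0] dr 0.037
2 [-0.46, -0.0, 2.0] dr 0.037
3 [-0.46, 0.07, 2.0] dr 0.037
4 [-0.46, 0.14, 2.0] dr 0.037
5 [-0.46, 0.22, 1.99] dr 0.037
6 [-0.46, 0.29, 1.98] dr 0.037
7 [-0.46, 0.36, 1.97] dr 0.037
8 [-0.46, 0.44, 1.95] dr 0.037
9 [-0.46, 0.51, 1.94] dr 0.037
10 [-0.46, 0.58, 1.92] dr 0.037
```

Emit:
apply_moves([
  {"gripper": 0,"delta_pos": [-1.2,0,2],"dr": [0.037,0,0]},
  {"gripper": 0,"delta_pos": [-1,0,2],"dr": [0.037,0,0]},
  {"gripper": 0,"delta_pos": [-1,0.1,2],"dr": [0.037,0,0]},
  {"gripper": 0,"delta_pos": [-0.6,0.1,2],"dr": [0.037,0,0]},
  {"gripper": 0,"delta_pos": [0,0.2,2],"dr": [0.037,0,0]},
])

```text
t: 14.3
ee_pos: [459.5, -112.4, 95.0]
orientation: [1.457, 1.026, -1.453]
ft_force: [1.0, 0.3, -2.0]
width: 21.9
```

Emit:
apply_moves([
  {"gripper": 0,"delta_pos": [0,0.3,2],"dr": [0.037,0,0]},
  {"gripper": 0,"delta_pos": [0,0.4,2],"dr": [0.037,0,0]},
  {"gripper": 0,"delta_pos": [0,0.4,1.9],"dr": [0.037,0,0]},
  {"gripper": 0,"delta_pos": [0,0.5,1.5],"dr": [0.037,0,0]},
  {"gripper": 0,"delta_pos": [0,0.3,0.5],"dr": [0.035,0,0]},
])

```text
t: 14.72
ee_pos: [445.6, -193.4, 93.8]
orientation: [1.585, 0.912, -1.584]
ft_force: [-0.7, 0.6, -1.4]
width: 21.8
```

Run:
```python
from h import *; import pickle
c=cam('wrist'); save(c,'w9.png'); pickle.dump(c,open('w9.pkl','wb'))
go([438.3,-210,19],-29.9)
```

```text
t 14.77 pos [ 446.  -193.5   93.9] toolx [ 0.001 -0.001 -1.   ] yawy -30.25 F [ 0.28 -0.79 -1.48] w 21.7 q [-0.43  0.44  2.02  0.    0.68  0.09]
shift cm [7.49 0.15 1.82]
turn deg world z 0.35 -> tool x rad -0.0061
tilt fix (tool)  [ 0.     -0.0001 -0.0013]
```

View pics/w9.png

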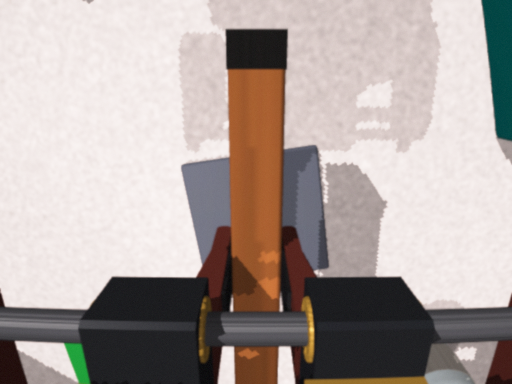

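Wrist view: the bar still sits straight in the grip (end at row 30), with the coaster centred under it (corners (183,167), (317,147)). Lowering.

Emit:
apply_moves([
  {"gripper": 0,"delta_pos": [1.5,0.2,0.9],"dr": [-0.006,0,0]},
  {"gripper": 0,"delta_pos": [2,0,0.9],"dr": [0,0,0]},
  {"gripper": 0,"delta_pos": [1.8,0,0],"dr": [0,0,0]},
  {"gripper": 0,"delta_pos": [1,0,0],"dr": [0,0,0]},
  {"gripper": 0,"delta_pos": [0.5,0,0],"dr": [0,0,0]},
])

```text
t: 15.18
ee_pos: [437.8, -207.5, 24.4]
orientation: [1.577, 0.922, -1.579]
ft_force: [0.1, 0.7, -1.5]
width: 21.9
```

Emit:
apply_moves([
  {"gripper": 0,"delta_pos": [0.3,0,0],"dr": [0,0,0]},
  {"gripper": 0,"delta_pos": [0.2,0,0],"dr": [0,0,0]},
  {"gripper": 0,"delta_pos": [0.1,0,0],"dr": [0,0,0]},
  {"gripper": 0,"delta_pos": [0,0,0],"dr": [0,0,0]},
  {"gripper": 0,"delta_pos": [0,0,0],"dr": [0,0,0]},
])

```text
t: 15.6
ee_pos: [438.7, -208.6, 20.2]
orientation: [1.578, 0.919, -1.577]
ft_force: [-0.1, 0.1, -1.8]
width: 21.7
```

```bash
python3 -c "
from h import *
go([438.3,-210,18.7],-29.9)"
```

```text
t 15.60 pos [ 438.7 -208.6   20.2] toolx [ 0.001 -0.    -1.   ] yawy -29.55 F [-0.08  0.09 -1.78] w 21.7 q [-0.47  0.59  2.04 -0.    0.52  0.05]
shift cm [0.15 0.03 0.14]
turn deg world z -0.35 -> tool x rad 0.0061
tilt fix (tool)  [ 0.     -0.     -0.0009]
```

Emit:
apply_moves([
  {"gripper": 0,"delta_pos": [0.1,0,0.1],"dr": [0,0,0]},
  {"gripper": 0,"delta_pos": [0,0,0],"dr": [0,0,0]},
  {"gripper": 0,"delta_pos": [0,0,0],"dr": [0,0,0]},
  {"gripper": 0,"delta_pos": [0,0,0],"dr": [0,0,0]},
  {"gripper": 0,"delta_pos": [0,0,0],"dr": [0,0,0]},
])

```text
t: 16.02
ee_pos: [437.9, -209.5, 18.8]
orientation: [1.578, 0.919, -1.578]
ft_force: [0.4, -0.2, -2.0]
width: 22.3
```

Emit:
apply_moves([
  {"gripper": 0,"delta_pos": [0.05,0,0],"dr": [0,0,0]},
  {"gripper": 0,"delta_pos": [0,0,0],"dr": [0,0,0]},
  {"gripper": 0,"delta_pos": [0,0,0],"dr": [0,0,0]},
  {"gripper": 0,"delta_pos": [0,0,0],"dr": [0,0,0]},
  {"gripper": 0,"delta_pos": [0,0,0],"dr": [0,0,0]},
])

```text
t: 16.43
ee_pos: [437.9, -209.5, 18.6]
orientation: [1.578, 0.919, -1.578]
ft_force: [-1.6, 0.1, 6.6]
width: 21.6
```

It is seated on the coaster, so release.

Emit:
apply_moves([
  {"gripper": 100,"delta_pos": [0,0,0],"dr": [0,0,0]},
  {"gripper": 100,"delta_pos": [0,0,0],"dr": [0,0,0]},
  {"gripper": 100,"delta_pos": [0,0,0],"dr": [0,0,0]},
  {"gripper": 100,"delta_pos": [0,0,0],"dr": [0,0,0]},
  {"gripper": 100,"delta_pos": [0,0,0],"dr": [0,0,0]},
])

```text
t: 16.85
ee_pos: [437.8, -209.4, 18.1]
orientation: [1.578, 0.919, -1.578]
ft_force: [-0.1, 0.6, 0.3]
width: 51.7
```

Emit:
apply_moves([
  {"gripper": 100,"delta_pos": [0,0,0],"dr": [0,0,0]},
  {"gripper": 100,"delta_pos": [0,0,0],"dr": [0,0,0]},
  {"gripper": 100,"delta_pos": [0,0,0],"dr": [0,0,0]},
  {"gripper": 100,"delta_pos": [0,0,0],"dr": [0,0,0]},
  {"gripper": 100,"delta_pos": [0,0,0],"dr": [0,0,0]},
])

```text
t: 17.27
ee_pos: [437.8, -209.4, 18.2]
orientation: [1.578, 0.919, -1.578]
ft_force: [-1.0, 0.3, -0.1]
width: 85.1
```

Emit:
apply_moves([
  {"gripper": 100,"delta_pos": [-1,0,0],"dr": [0,0,0]},
  {"gripper": 100,"delta_pos": [-2,0,0],"dr": [0,0,0]},
  {"gripper": 100,"delta_pos": [-3,0,0],"dr": [0,0,0]},
  {"gripper": 100,"delta_pos": [-4,0,0],"dr": [0,0,0]},
  {"gripper": 100,"delta_pos": [-4,0,0],"dr": [0,0,0]},
])

```text
t: 17.68
ee_pos: [436.9, -209.0, 159.8]
orientation: [1.578, 0.921, -1.58]
ft_force: [0.5, 0.1, 0.4]
width: 88.1
```

Emit:
apply_moves([
  {"gripper": 100,"delta_pos": [-3,0,0],"dr": [0,0,0]},
  {"gripper": 100,"delta_pos": [-2,0,0],"dr": [0,0,0]},
  {"gripper": 100,"delta_pos": [0,0,0],"dr": [0,0,0]},
  {"gripper": 100,"delta_pos": [0,0,0],"dr": [0,0,0]},
  {"gripper": 100,"delta_pos": [0,0,0],"dr": [0,0,0]},
])

```text
t: 18.1
ee_pos: [437.2, -209.1, 207.7]
orientation: [1.578, 0.92, -1.579]
ft_force: [0.0, -1.1, 0.2]
width: 88.0
```

Run:
```python
from h import *
status()
c=cam('wrist'); save(c,'w10.png')
hsv=cv2.cvtColor(c['img'],cv2.COLOR_RGB2HSV)
m=((hsv[...,0]<16)&(hsv[...,1]>120)&(hsv[...,2]>40)).astype(np.uint8)*255
k=max(cv2.findContours(m,0,2)[0],key=cv2.contourArea)
print(cv2.minAreaRect(onplane(c,k[:,0],38)[:,:2].astype(np.float32)))
b=np.argwhere(cv2.erode(m,np.ones((7,7))))[:,::-1]; print('z',np.median(depth(c,b)[:,2]))
t=cam('top'); save(t,'top9.png')
w=np.hstack([c['img'],np.zeros((384,4,3),np.uint8),t['img']]); w=cv2.resize(w,(800,300),interpolation=cv2.INTER_AREA); cv2.imwrite('pics/fin.png',w[:,:,::-1])
```

```text
t 18.10 pos [ 437.2 -209.1  207.7] toolx [-0.001  0.    -1.   ] yawy -29.56 F [ 0.02 -1.06  0.18] w 88.0 q [-0.47  0.25  1.95  0.    0.94  0.05]
((437.3989562988281, -210.084228515625), (174.09420776367188, 21.72836685180664), 60.42007064819336)
z 39.13492336461914
```

View pics/fin.png

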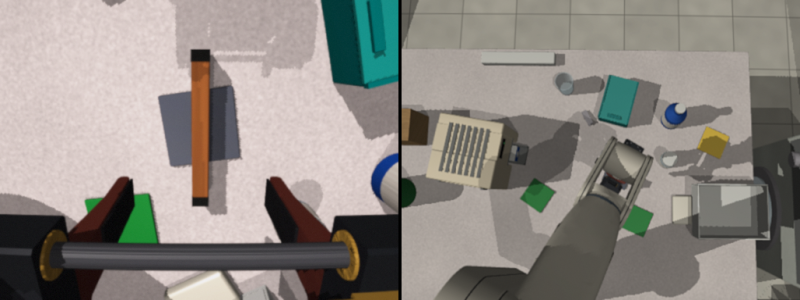

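The bar lies flat and centred on the coaster at (437.4, -210.1), against a coaster centre of about (438.3, -210). The cartridge is in the mouth at about (518,152) and the other things are where they were. Handing in.

```bash
python3 -c "
from h import *
ctrl.close_job()"
```

```text
the job is handed in; nothing more can be done
```

The drying cartridge is home against the buffer, the bar is back on the coaster, and the job was handed in at about 18 s of the 64 s allowed.

- **Tapping:** I gripped the bar near its middle and gave 15 taps of 1 to 7 mm, drawing it about 8 mm back after each one. The gripper never came near the cartridge. The tapped face ended about 13 mm out of the mouth.
- **Force on the buffer:** Readings were 1 to 2.5 N while sliding, then 5.9 N at first contact with the buffer. The next tap, 1 mm further, held only 3.4 N, so I did not count the 5.9 N as firm. A last tap, 2 mm further, held 7.4 to 8.0 N. Less the sliding force, that is roughly 5.5 to 6 N on the buffer: firm, and well short of ramming. Force was only read at the end of each move call, so I did not see peaks in between.
- **Bar put back:** The bar lies flat with its centre about 1 mm from the coaster's, and the gripper is open about 160 mm above it.
- **Other things:** In the last top view the other things looked unmoved; I did not measure them. The robot was touching nothing.
- **Not checked:** I did not measure the cartridge again after drawing the bar away. The last top view only shows it seated in the mouth.

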